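# Shut the microcentrifuge, switch it on and hold the short-spin key

### The arm

A 7-joint arm with a two-finger parallel gripper is mounted at the origin on a cart in front of the work surface, level with it; the furniture and walls round the work are solid. World frame = base frame: x ahead of the robot, y to its left, z up, the work surface at z = 0. Lengths are in m, angles in degrees, forces in N, time in s.
With the tool pointing down it reaches from about 0.4 to 0.85 m from the base axis. Payload 10.4 kg.
Tool frame: the origin (TCP) lies on the centre line of the jaws, within the pads' length; the fingertips stand 19 mm ahead of it and the grasp point (between the pads) is the TCP; z points along the fingers, y is the line along which they close (so a half turn about z gives the same grasp; the last joint's range is limited). The gripper opens to 87 mm and grips with 3 to 60 N. Pads are 19 mm wide; open, the fingers measure 117 mm over their backs; the gripper's body (75 mm by 190 mm) begins 51 mm behind the grasp point.
Start: joints at [-66.727, 19.034, -3.707, 83.658, 1.238, 77.344, -5.071], TCP at [0.26, 0.568, 0.209] pointing down, gripper open.
Joint ranges: [-148.97, 148.97], [-28.65, 121.19], [-84.17, 76.75], [9.2, 138.47], [-72.65, 252.65], [3.7, 117.97], [-149.18, 149.18]. Speed limits (degrees/s): [127.2, 127.2, 159.86, 159.86, 180, 180, 180].

### API

Orientations are given as a 3x3 rotation matrix whose columns are the frame's x, y, z axes.
In Python, from bench import robot gives the robot as it stands.
- The arm moves only by the tool carry_out, never from a script. Its argument "moves" is a list of rows, each an object of numbers: "dx", "dy", "dz": the shift along the world's x, y, z in mm; "yaw": the turn about the world's z in rad. A call has exactly 10 rows; each row is the pose to reach, as a shift and turn from the pose commanded when the call began; what a row does not reach only later rows make up. A row lasts 1/8 s, in which the tool goes at most 62.5 mm and 10.7 degrees, less where a joint would pass 70% of its speed; a pose out of reach is approached as far as the arm can. A call with a gripper value outside its range is refused whole. "gripper" is the closure, from 0 (fully open) to 1 (shut), set as the call begins (left out, the last holds). The fingers move at their own pace and stop on an object; "grip_force" is the grip in N (left out, the last holds). Time passes only in rows, so rows that repeat a pose let the fingers close, or fill a call up. It gives the time, the measured TCP pose, the force, the opening and the grip force at its end, in the units of the state.
- robot.observe(): the state, without advancing time (a new reading comes with each control period).
- robot.capture(name): name is "scene" or "top" or "wrist"; returns a dict with "img" (384x512x3 uint8, red, green, blue), "K" (3x3 intrinsics, pixels), "cam_to_world" (4x4, takes a point from camera to world coordinates); the wrist camera has in their place "tool_from_camera" (4x4, takes a point from camera to tool coordinates, whose origin is the TCP and whose axes are the flange's). Camera axes: x right, y down, z forward; pixel columns grow to the right and rows downward; lengths in m; the calibration is good to about 2 mm. A picture is of the moment at which its call begins: read the wrist's pose just before it. There is no depth.
- robot.sign_off(): hands the job in; it is judged then, once.
Trained networks look in a picture, given as the dict that the camera call returned (one of the last four; its "shot" number tells which), for a name from the list of things; names that differ only in an ending like _2 or _b are one class to them, and where a whole thing is asked for, a point or a joint stands for the part that bears it (a point fixed in the world has none). Each returns a list of dicts, best first, with "score" (0 to 1); they miss things now and then, are a little off and sometimes report something else, mostly with a low value. They report only what shows in the picture. A call takes as long as a camera call.
- robot.outline_of(picture, thing): "region" (384x512 bool, what is visible of it) and "point" ([column, row] in pixels, amid what is visible of it).
The state is a dict: "t": time; "joint_positions": joint angles; "joint_velocities": joint speeds; "effort": joint torques, N m; "tool_pos": TCP position; "tool_rot": TCP orientation; "contact_force": force on the tool from outside, world axes, zero at the start; "wrist_torque": the same for the moment, N m; "gripper_width": finger opening in m; "grasp_force": force on a finger pad.
Only numpy, scipy, OpenCV 4.12 (cv2) and the standard library are available. Lean on these libraries where they do the work, as an engineer would, in place of code of your own. Each camera call takes 0.05 s, during which the arm holds its last target. There are 200 camera calls.

### The job

Give the microtubes already loaded in the small white centrifuge a short spin: push its raised lid down until it latches and stays shut by itself, then press the mains rocker over to on, then press the blue key with the double arrowhead. The machine spins only while that key is held, so keep the blue key pressed down with the fingertips and finish while still holding it down. Do everything by pushing: do not press the blue key before the lid is shut and the mains is on, never press the green or the red key, do not swing the lid further open, and leave the amber bottle, the beaker and the pencil where they are.

Things in the scene. Friction and masses are not known exactly. Their poses are not given: they have to be found in the camera images.
- centrifuge: Small white bench microcentrifuge, 236 (x) x 168 (y) x 118 mm high with its lid shut, fixed on the desk by its feet. Origin: centre of the underside. Its x axis points from its front (panel) to its back (hinge), y to the left seen from the front, z up. The rotor chamber, 104 mm high, reaches from x = -49 to +117 mm; in front of it lies the sloped panel.
- panel: Sloped operating panel, 71 (x) x 166 (y) mm. Origin: centre of its surface, 84 mm above the desk; its z axis is square to it; it falls 12 degrees (0.21 rad) to the front, 91 mm high at the back edge, 77 at the front. Along it in one row at its x = -8 mm, left to right: blue key y = +57, green key +19, red key -19, black mains rocker -59 mm.
- lid_hinge (a point): Point on the lid's hinge axis, in the middle of the centrifuge's width, 107 mm behind its origin and 108 mm above it; the axis runs along the centrifuge's y.
- lid_pad (a point): Centre of the dark ribbed finger pad on top of the lid near its front edge: with the lid shut, 141 mm in front of the hinge axis and 10.5 mm above it. The front edge is 15 mm beyond, the plain top face round the pad 1.5 mm lower. It moves with the lid.
- lid (a joint): Lid angle, rad: 0 shut (latched it reads up to 0.01), positive raised, front edge up. Lid 158 x 158 x 12 mm, clear round window. Starts 0.5 to 0.85 open. A hinge spring lifts it again if it is let go unlatched. Pushing at the pad takes 1 to 3 N, and 5 to 9 N over the last 12 mm, where it snaps past a spring catch just before a hard stop at 0; then it stays shut.
- rocker_on_end (a point): Where to press the mains rocker: on top of its far (back) half, marked with a white bar, 14.5 mm behind the pivot. It moves with the rocker.
- mains_rocker (a joint): Black mains rocker, rad: 0 off (far half with the white bar proud, near half with the white ring down), 0.36 on (far half down). 33 (x) x 22 (y) mm. The far end goes down by 5 mm. Over-centre spring: about 3 N at the far end, snaps over past 0.18 and stays.
- short_spin_key_top (a point): Centre of the top face of the blue short-spin key (white double arrowhead), leftmost on the panel. Key 22 x 22 mm, 7 mm proud of the panel, top parallel to the panel. It moves with the key.
- short_spin_key (a joint): How far the blue key is pressed in, m: 0 released, 0.004 fully down. It moves square to the panel and springs back; it starts to move at 1.5 N and is fully down at 5 N.
- start_key (a joint): How far the green key (white triangle), 38 mm right of the blue one, is pressed in, m: 0 released, 0.004 fully down. Size and spring as the blue key. Not to be pressed.
- stop_key (a joint): How far the red key (white square), 38 mm right of the green one, is pressed in, m: 0 released, 0.004 fully down. Size and spring as the blue key. Not to be pressed.
- stain_bottle: Loose amber reagent bottle with a black cap, 35 mm across, 73 mm high, in front of the centrifuge. Origin: centre of the underside. A bystander.
- beaker: Loose clear beaker, 54 mm across, 69 mm high, in front of the centrifuge. Origin: centre of the underside. A bystander.
- pencil: Loose yellow pencil, 156 mm long and 7 mm thick, lying to the right of the centrifuge; its length runs along its own y. Origin: centre of its underside. A bystander.

How it is judged (in metres and radians):
On the way, in this order (a step that is already met when the one before it is completed fails the run):
1. the lid is pushed down into its latch and stays shut with the robot off the machine (value of joint lid below 0.02 rad and contact force between each of the arm, the fingers and centrifuge below 0.5 N), for 0.2 s.
2. the mains rocker is pressed over to on (value of joint lid below 0.02 rad and value of joint mains_rocker above 0.3 rad), for 0.2 s.
3. the blue short-spin key is pressed down by the fingers (all of step 2 and value of joint short_spin_key above 0.0025 m and contact force between the fingers and centrifuge above 1 N), for 0.5 s.
At the end, for the whole second after the job is handed in: The lid is shut and latched (below 0.02 rad), the mains rocker is on (above 0.3 rad), and the fingers still hold the blue key down (more than 2.5 of its 4 mm, with more than 1 N) while the green and red keys are up; the amber bottle, the beaker and the pencil stand within 20 mm of where they were (all of step 3 and value of joint each of start_key, stop_key below 0.0015 m); the arm keeps its last pose, push and grip.
It fails at once if the blue key is pressed before the lid is shut and the mains is on (value of joint short_spin_key above 0.0025 m and (value of joint lid above 0.03 rad or value of joint mains_rocker below 0.18 rad)).
It fails at once if the green or the red key is pressed (value of joint any of start_key, stop_key above 0.0025 m).
It fails at once if the lid is swung further open (value of joint lid above 1 rad).
It fails at once if the amber bottle, the beaker or the pencil is moved, knocked over or picked up (distance of any of stain_bottle, beaker, pencil from where it was at the start of the episode above 0.02 m).
It also fails if it takes over 42 s, if anything falls off the work surface, if the arm or the gripper's body presses on something with over 40 N, if the wrist force passes 120 N, or if a joint passes its speed limit or range.

## Working session

There is one attempt and no reset: what is moved stays moved. The work goes in short steps, Python scripts to look and compute and a tool call to move; the robot and the scene stay as the last step left them, time stands still between calls to the robot, and variables do not carry over. Pictures are saved under pics/ and viewed, at most 10 in all, crops included, and the job is handed in when it is done.

Besides the shell and the picture viewer there is one more tool, called after "Request:" as a command line: name --argument value ..., lists and objects as JSON in quotes. carry_out: Moves the arm, as the interface text tells. Its arguments: {"type":"object","properties":{"moves":{"type":"array"},"gripper":{"type":"number"},"grip_force":{"type":"number"}},"required":["moves"]}

```bash
mkdir -p pics; cat > h.py <<'E'
from bench import robot
import numpy as np, cv2
def save(p,n): cv2.imwrite('pics/'+n+'.png',p['img'][:,:,::-1])
def ray(p,uv):
    T=np.array(p['cam_to_world']);d=T[:3,:3]@np.linalg.inv(p['K'])@[uv[0],uv[1],1];return T[:3,3],d
def onz(p,uv,z):
    o,d=ray(p,uv);return o+d*(z-o[2])/d[2]
def proj(p,X):
    T=np.linalg.inv(p['cam_to_world']);c=T[:3,:3]@np.asarray(X)+T[:3,3];q=np.array(p['K'])@c;return q[:2]/q[2]
E
python3 - <<'E'
from h import *
o=robot.observe();print(o['tool_pos'],o['tool_rot'],o['contact_force'])
ps=[]
for n in('scene','top'):
    p=robot.capture(n);save(p,n+'0');ps.append(p['img'])
    for t,z in(('short_spin_key_top',.09),('start_key',.09),('stop_key',.09),('rocker_on_end',.09),('lid_pad',.18),('stain_bottle',.04),('beaker',.04),('pencil',.004)):
        for r in robot.outline_of(p,t)[:1]: print(n,t,round(r['score'],2),np.round(r['point']),onz(p,r['point'],z).round(3))
cv2.imwrite('pics/both.png',np.vstack(ps)[:,:,::-1][:, :])
E
```

```text
[0.25971231 0.5680408  0.20795783] [[-9.09456753e-01  4.15798190e-01 -5.29276389e-04]
 [ 4.15798523e-01  9.09455813e-01 -1.30893571e-03]
 [-6.28996126e-05 -1.41049276e-03 -9.99999003e-01]] [ 0.27642553  0.17420153 -0.56689241]
scene stop_key 0.46 [232. 202.] [ 0.427 -0.323  0.09 ]
scene rocker_on_end 0.54 [238. 214.] [ 0.403 -0.362  0.09 ]
scene lid_pad 0.96 [303. 159.] [ 0.49  -0.427  0.18 ]
scene stain_bottle 0.72 [192. 219.] [ 0.397 -0.245  0.04 ]
scene beaker 0.78 [181. 253.] [ 0.31 -0.32  0.04]
scene pencil 0.75 [294. 276.] [ 0.425 -0.467  0.004]
top start_key 0.55 [241. 193.] [ 0.46  -0.281  0.09 ]
top rocker_on_end 0.76 [280. 218.] [ 0.413 -0.352  0.09 ]
top lid_pad 0.74 [290. 132.] [ 0.551 -0.365  0.18 ]
top stain_bottle 0.87 [221. 231.] [ 0.393 -0.24   0.04 ]
top beaker 0.91 [260. 274.] [ 0.312 -0.314  0.04 ]
top pencil 0.73 [332. 212.] [ 0.432 -0.462  0.004]
```

```bash
python3 -c "
import cv2;i=cv2.imread('pics/both.png');cv2.imwrite('pics/b1.png',cv2.resize(cv2.hconcat([i[:384],i[384:]]),(800,300)))"
```

```text
(no output)
```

View pics/b1.png

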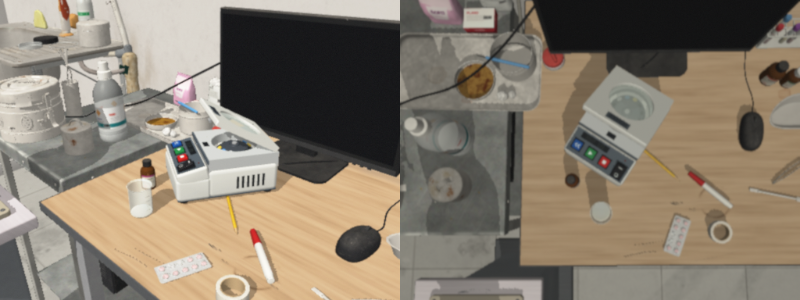

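```bash
python3 -c "
import cv2;i=cv2.imread('pics/top0.png');j=cv2.imread('pics/scene0.png')
a=cv2.resize(i[75:250,200:360],None,fx=3.4,fy=3.4,interpolation=2)[:595];cv2.imwrite('pics/c1.png',a)"
```

```text
(no output)
```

View pics/c1.png

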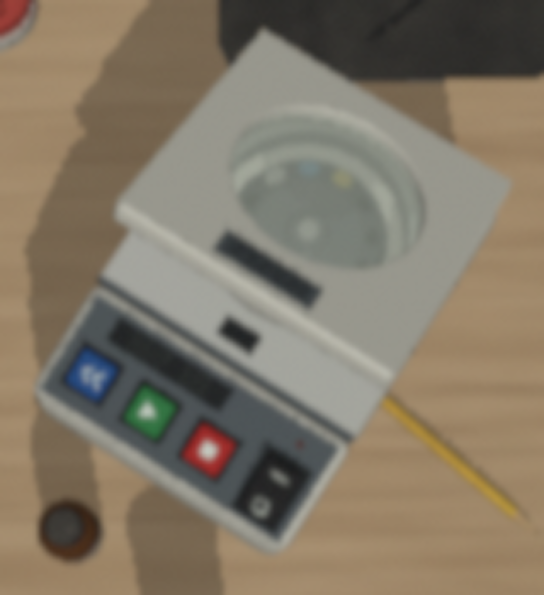

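```bash
cat >> h.py <<'E'
s,c=np.sin(.2094),np.cos(.2094)
def pan(x,y,h): return np.array([-83.5+x*c-h*s,y,84+x*s+h*c])/1e3
def lidp(a,x=141,y=0,z=10.5):
    return np.array([107-x*np.cos(a)-z*np.sin(a),y,108+x*np.sin(a)+z*np.cos(a)][:3])/1e3
def W(q,X):
    C,S=np.cos(q[2]),np.sin(q[2]);return np.array([q[0]+C*X[0]-S*X[1],q[1]+S*X[0]+C*X[1],X[2]])
E
python3 - <<'E'
from h import *
from scipy.optimize import least_squares
p=robot.capture('top');sc=robot.capture('scene')
px=lambda u,v:np.array([200+u/3.4,75+v/3.4])
obs=[(pan(-8,57,7),px(91,374)),(pan(-8,19,7),px(149,411)),(pan(-8,-19,7),px(208,450))]
sp=[x['point'] for x in robot.outline_of(sc,'lid_pad')][0]
def f(q):
    r=[proj(p,W(q,X))-u for X,u in obs]
    a=q[3]
    r+=[proj(p,W(q,lidp(a)))-px(268,269),proj(p,W(q,lidp(a,156,79,9)))-px(118,208),proj(p,W(q,lidp(a,156,-79,9)))-px(391,374),.7*(proj(sc,W(q,lidp(a)))-sp)]
    return np.concatenate(r)
r=least_squares(f,[.52,-.33,-.5,.6],x_scale=[.01,.01,.05,.05]);q=r.x
print(q.round(4),r.fun.round(1))
np.save('q.npy',q)
for n,X in dict(blue=pan(-8,57,7),rockon=pan(6.5,-59,7),pad=lidp(q[3]),pad0=lidp(0)).items(): print(n,W(q,X).round(4))
E
```

```text
[ 0.5305 -0.3589 -0.5661  0.4629] [  3.8  -3.8   4.1  -3.9   4.3  -4.5   0.1   1.6  -0.2   0.6   1.2   1.6
 -20.7 -11.7]
blue [ 0.4828 -0.261   0.0892]
rockon [ 0.4325 -0.3665  0.0922]
pad [ 0.5104 -0.3461  0.1804]
pad0 [ 0.5018 -0.3406  0.1185]
```

```bash
python3 -c "
import cv2
j=cv2.imread('pics/scene0.png')
cv2.imwrite('pics/c2.png',cv2.resize(j[110:270,200:370],None,fx=3.7,fy=3.7,interpolation=2))"
```

```text
(no output)
```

View pics/c2.png

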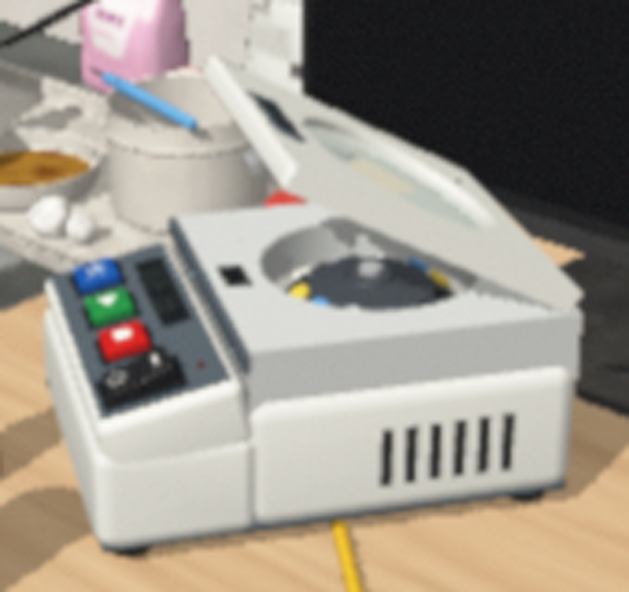

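```bash
python3 - <<'E'
from h import *
from scipy.optimize import least_squares
p=robot.capture('top');sc=robot.capture('scene')
px=lambda u,v:np.array([200+u/3.4,75+v/3.4]); qx=lambda u,v:np.array([200+u/3.7,110+v/3.7])
K=[pan(-8,y,7) for y in(57,19,-19)]
L=[(141,0,10.5),(156,79,9),(156,-79,9)]
A=[px(91,374),px(149,411),px(208,450)];B=[qx(97,271),qx(108,303),qx(124,336)]
LA=[px(268,269),px(118,208),px(391,374)];LB=[qx(277,117),qx(209,57),qx(297,160)]
def f(q):
    r=[proj(c,W(q,X))-u for c,U in((p,A),(sc,B)) for X,u in zip(K,U)]
    r+=[proj(c,W(q,lidp(q[3],*l)))-u for c,U in((p,LA),(sc,LB)) for l,u in zip(L,U)]
    return np.concatenate(r)
r=least_squares(f,[.52,-.33,-.5,.6],x_scale=[.01,.01,.05,.05]);q=r.x
print(q.round(4),r.fun.round(1))
np.save('q.npy',q)
for n,X in dict(blue=pan(-8,57,7),rockon=pan(6.5,-59,7),pad=lidp(q[3]),pad0=lidp(0)).items(): print(n,W(q,X).round(4))
E
```

```text
[ 0.5246 -0.3544 -0.567   0.5391] [ 1.4 -0.7  1.7 -0.7  1.8 -1.3  0.9 -0.4  1.8 -0.6  1.7 -0.4 -0.9  1.7
 -1.5 -0.1  1.   1.7 -2.4 -2.4 -1.5 -2.7 -1.9 -0.6]
blue [ 0.4769 -0.2565  0.0892]
rockon [ 0.4266 -0.362   0.0922]
pad [ 0.5082 -0.344   0.1894]
pad0 [ 0.4959 -0.3362  0.1185]
```

Request:
carry_out --moves '[{"dx": 10,"dy": 0,"dz": 50,"yaw": 0},{"dx": 30,"dy": -25,"dz": 100,"yaw": -0.05},{"dx": 50,"dy": -75,"dz": 110,"yaw": -0.1},{"dx": 70,"dy": -130,"dz": 110,"yaw": -0.14},{"dx": 90,"dy": -185,"dz": 110,"yaw": -0.14},{"dx": 110,"dy": -240,"dz": 110,"yaw": -0.14},{"dx": 130,"dy": -295,"dz": 110,"yaw": -0.14},{"dx": 150,"dy": -350,"dz": 110,"yaw": -0.14},{"dx": 165,"dy": -405,"dz": 110,"yaw": -0.14},{"dx": 180,"dy": -460,"dz": 110,"yaw": -0.14}]' --gripper 1 --grip_force 20

```text
t: 2.4
tool_pos: [0.4401, 0.1065, 0.319]
tool_rot: [[-0.843, 0.539, 0.001], [0.539, 0.843, 0.001], [-0.0, 0.001, -1.0]]
contact_force: [1.6, -0.3, -0.3]
gripper_width: 0.0015
grasp_force: 0.0
```

Request:
carry_out --moves '[{"dx": 0,"dy": -50,"dz": 0,"yaw": 0},{"dx": 0,"dy": -105,"dz": 0,"yaw": 0},{"dx": 0,"dy": -160,"dz": 0,"yaw": 0},{"dx": 0,"dy": -215,"dz": 0,"yaw": 0},{"dx": 0,"dy": -270,"dz": 0,"yaw": 0},{"dx": 0,"dy": -325,"dz": 0,"yaw": 0},{"dx": 0,"dy": -380,"dz": 0,"yaw": 0},{"dx": 0,"dy": -410,"dz": 0,"yaw": 0},{"dx": 0,"dy": -410,"dz": 0,"yaw": 0},{"dx": 0,"dy": -410,"dz": 0,"yaw": 0}]'

```text
t: 3.65
tool_pos: [0.4401, -0.3007, 0.3187]
tool_rot: [[-0.843, 0.538, -0.0], [0.538, 0.843, 0.0], [0.0, 0.0, -1.0]]
contact_force: [0.4, -0.3, -0.2]
gripper_width: 0.0006
grasp_force: 0.0
```

```bash
cat >> h.py <<'E'
def wrist():
    o=robot.observe();p=robot.capture('wrist');T=np.eye(4);T[:3,:3]=o['tool_rot'];T[:3,3]=o['tool_pos']
    p['cam_to_world']=T@np.array(p['tool_from_camera']);return p
E
python3 - <<'E'
from h import *
import pickle
print(robot.observe()['tool_pos'])
p=wrist();save(p,'w1');pickle.dump(p,open('w1.pkl','wb'))
for t in('short_spin_key_top','start_key','stop_key','rocker_on_end','lid_pad'):
    for r in robot.outline_of(p,t)[:1]: print(t,round(r['score'],2),np.round(r['point'],1),onz(p,r['point'],.089).round(3))
q=np.load('q.npy')
for y in(57,19,-19):print(proj(p,W(q,pan(-8,y,7))))
E
```

```text
[ 0.440085   -0.30072831  0.31866919]
short_spin_key_top 0.67 [294.1 164.7] [ 0.471 -0.256  0.089]
start_key 0.68 [274.  167.8] [ 0.459 -0.283  0.089]
stop_key 0.49 [245.7 168.2] [ 0.437 -0.319  0.089]
rocker_on_end 0.83 [223.4 165.1] [ 0.416 -0.344  0.089]
[295.65303031 168.01351126]
[270.05267861 168.06988826]
[244.45132686 168.12626747]
```

View pics/w1.png

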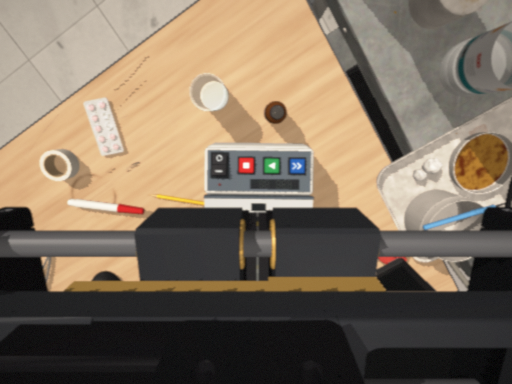

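```bash
python3 - <<'E'
from h import *
import pickle
from scipy.optimize import least_squares
p=robot.capture('top');sc=robot.capture('scene');w=pickle.load(open('w1.pkl','rb'))
px=lambda u,v:np.array([200+u/3.4,75+v/3.4]); qx=lambda u,v:np.array([200+u/3.7,110+v/3.7])
K=[pan(-8,y,7) for y in(57,19,-19)]
A=[px(91,374),px(149,411),px(208,450)];B=[qx(97,271),qx(108,303),qx(124,336)];C=[(298,166),(272,165.5),(246,165)]
g=lambda q,S:np.concatenate([proj(c,W(q,X))-u for c,U in S for X,u in zip(K,U)])
for S in([(p,A),(sc,B)],[(w,C)],[(p,A),(sc,B),(w,C)]):
    r=least_squares(g,[.52,-.35,-.56],args=(S,),x_scale=[.01,.01,.05]);q=r.x;print(q.round(4),r.fun.round(1))
L=[(141,0,10.5),(156,79,9),(156,-79,9)]
LA=[px(268,269),px(118,208),px(391,374)];LB=[qx(277,117),qx(209,57),qx(297,160)]
a=least_squares(lambda a:np.concatenate([proj(c,W(q,lidp(a[0],*l)))-u for c,U in((p,LA),(sc,LB)) for l,u in zip(L,U)]),[.6])
print(a.x,a.fun.round(1)); q=np.append(q,a.x);np.save('q.npy',q)
for n,X in dict(blue=pan(-8,57,7),rockpiv=pan(-8,-59,7),rock9=pan(1,-59,7),pad=lidp(q[3]),pad0=lidp(0)).items(): print(n,W(q,X).round(4))
E
```

```text
[ 0.5217 -0.3531 -0.5838] [ 0.2 -0.   0.3  0.2  0.3 -0.1 -0.3 -0.5  0.2 -0.6 -0.4 -0.4]
[ 0.5214 -0.3514 -0.5885] [-0.4 -0.   0.  -0.   0.3  0. ]
[ 0.5218 -0.3521 -0.5853] [-0.3 -0.1 -0.2  0.1 -0.3 -0.1 -0.6 -0.7 -0.1 -0.8 -0.8 -0.6 -0.9  0.3
 -0.5  0.4 -0.2  0.5]
[0.561349] [-1.9  2.2 -2.2 -0.6 -0.4  2.9 -3.7 -3.8 -1.9 -4.3 -4.1 -2.3]
blue [ 0.4759 -0.2534  0.0892]
rockpiv [ 0.4118 -0.3501  0.0892]
rock9 [ 0.4192 -0.3549  0.0911]
pad [ 0.5068 -0.3422  0.1919]
pad0 [ 0.4934 -0.3334  0.1185]
```

Request:
carry_out --moves '[{"dx": 35,"dy": -20,"dz": 0,"yaw": -0.015},{"dx": 67,"dy": -41,"dz": 0,"yaw": -0.015},{"dx": 67,"dy": -41,"dz": -30,"yaw": -0.015},{"dx": 67,"dy": -41,"dz": -60,"yaw": -0.015},{"dx": 67,"dy": -41,"dz": -75,"yaw": -0.015},{"dx": 67,"dy": -41,"dz": -90,"yaw": -0.015},{"dx": 66,"dy": -40,"dz": -105,"yaw": -0.015},{"dx": 64,"dy": -39,"dz": -120,"yaw": -0.015},{"dx": 61,"dy": -37,"dz": -135,"yaw": -0.015},{"dx": 61,"dy": -37,"dz": -135,"yaw": -0.015}]'

```text
t: 5.3
tool_pos: [0.5002, -0.338, 0.1826]
tool_rot: [[-0.834, 0.551, -0.001], [0.551, 0.834, 0.001], [0.002, 0.0, -1.0]]
contact_force: [-0.8, 0.3, -0.2]
gripper_width: 0.0002
grasp_force: 0.0
```

```bash
python3 - <<'E'
from h import *
o=robot.observe();print(o['tool_pos'],o['contact_force'])
a=robot.capture('top');b=robot.capture('scene')
cv2.imwrite('pics/d1.png',cv2.resize(np.hstack([b['img'][90:250,190:370],a['img'][75:235,200:380]])[:,:,::-1],None,fx=2.2,fy=2.2))
E
```

```text
[ 0.5001807  -0.33797197  0.18264257] [-0.83642456  0.32666082 -0.15686509]
```

View pics/d1.png

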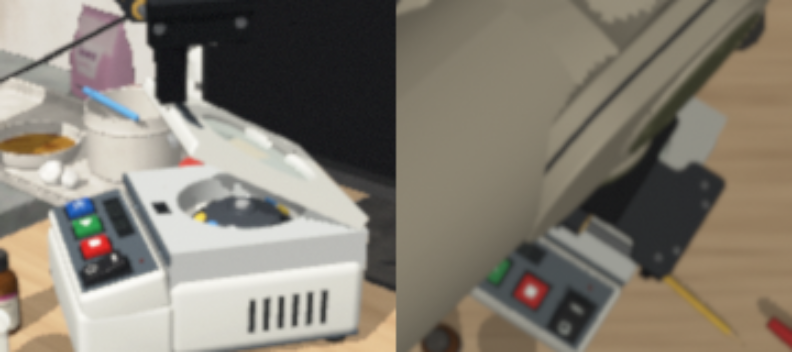

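Request:
carry_out --moves '[{"dx": -2,"dy": 1,"dz": -10,"yaw": 0},{"dx": -4,"dy": 2,"dz": -20,"yaw": 0},{"dx": -5,"dy": 3,"dz": -28,"yaw": 0},{"dx": -5,"dy": 3,"dz": -34,"yaw": 0},{"dx": -6,"dy": 3,"dz": -38,"yaw": 0},{"dx": -6,"dy": 3,"dz": -41,"yaw": 0},{"dx": -6,"dy": 3,"dz": -44,"yaw": 0},{"dx": -6,"dy": 3,"dz": -46,"yaw": 0},{"dx": -6,"dy": 3,"dz": -48,"yaw": 0},{"dx": -6,"dy": 3,"dz": -48,"yaw": 0}]'

```text
t: 6.65
tool_pos: [0.4949, -0.3356, 0.1356]
tool_rot: [[-0.834, 0.551, 0.0], [0.551, 0.834, -0.0], [-0.0, -0.0, -1.0]]
contact_force: [0.4, 0.2, 0.3]
gripper_width: 0.0004
grasp_force: 0.2
```

Request:
carry_out --moves '[{"dx": 0,"dy": 0,"dz": -1,"yaw": 0},{"dx": 0,"dy": 0,"dz": -2,"yaw": 0},{"dx": 0,"dy": 0,"dz": -3,"yaw": 0},{"dx": 0,"dy": 0,"dz": -4,"yaw": 0},{"dx": 0,"dy": 0,"dz": -4,"yaw": 0},{"dx": 0,"dy": 0,"dz": -4,"yaw": 0},{"dx": 0,"dy": 0,"dz": -4,"yaw": 0},{"dx": 0,"dy": 0,"dz": -4,"yaw": 0},{"dx": 0,"dy": 0,"dz": -4,"yaw": 0},{"dx": 0,"dy": 0,"dz": -4,"yaw": 0}]'

```text
t: 7.9
tool_pos: [0.4949, -0.3355, 0.1318]
tool_rot: [[-0.834, 0.551, 0.0], [0.551, 0.834, 0.0], [-0.0, 0.0, -1.0]]
contact_force: [-0.7, 0.3, -0.0]
gripper_width: 0.0004
grasp_force: 0.2
```

```bash
python3 - <<'E'
from h import *
o=robot.observe();print(o['tool_pos'],o['contact_force'])
b=robot.capture('scene')
cv2.imwrite('pics/d2.png',cv2.resize(b['img'][90:250,190:370][:,:,::-1],None,fx=3,fy=3))
E
```

```text
[ 0.49487591 -0.33554291  0.13177755] [-0.69502924  0.29884461 -0.00324831]
```

View pics/d2.png

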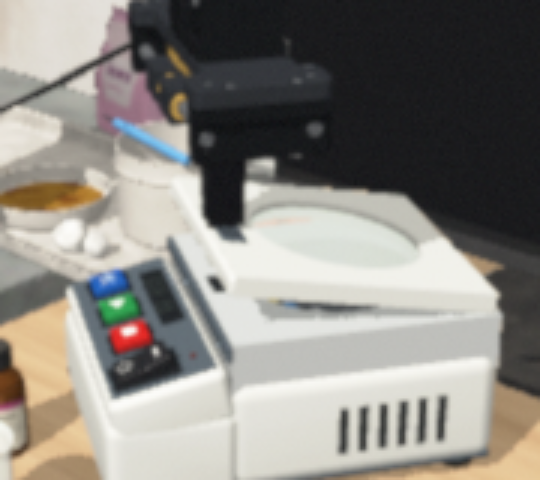

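Request:
carry_out --moves '[{"dx": -1,"dy": 0,"dz": -2,"yaw": 0},{"dx": -1,"dy": 0,"dz": -4,"yaw": 0},{"dx": -1,"dy": 0,"dz": -5,"yaw": 0},{"dx": -1,"dy": 0,"dz": -6,"yaw": 0},{"dx": -1,"dy": 0,"dz": -7,"yaw": 0},{"dx": -1,"dy": 0,"dz": -8,"yaw": 0},{"dx": -1,"dy": 0,"dz": -9,"yaw": 0},{"dx": -1,"dy": 0,"dz": -10,"yaw": 0},{"dx": -1,"dy": 0,"dz": -10,"yaw": 0},{"dx": -1,"dy": 0,"dz": -10,"yaw": 0}]'

```text
t: 9.2
tool_pos: [0.4939, -0.3356, 0.1217]
tool_rot: [[-0.834, 0.551, 0.0], [0.551, 0.834, -0.0], [-0.0, 0.0, -1.0]]
contact_force: [-0.2, -0.1, 1.1]
gripper_width: 0.0008
grasp_force: 0.3
```

Request:
carry_out --moves '[{"dx": 0,"dy": 0,"dz": -2,"yaw": 0},{"dx": 0,"dy": 0,"dz": -3,"yaw": 0},{"dx": 0,"dy": 0,"dz": -4,"yaw": 0},{"dx": 0,"dy": 0,"dz": -5,"yaw": 0},{"dx": 0,"dy": 0,"dz": -6,"yaw": 0},{"dx": 0,"dy": 0,"dz": -7,"yaw": 0},{"dx": 0,"dy": 0,"dz": -8,"yaw": 0},{"dx": 0,"dy": 0,"dz": -8,"yaw": 0},{"dx": 0,"dy": 0,"dz": -8,"yaw": 0},{"dx": 0,"dy": 0,"dz": -8,"yaw": 0}]'

```text
t: 10.45
tool_pos: [0.4938, -0.3355, 0.1143]
tool_rot: [[-0.834, 0.551, 0.0], [0.551, 0.834, 0.001], [0.0, 0.001, -1.0]]
contact_force: [-3.5, 2.2, 9.5]
gripper_width: 0.0004
grasp_force: 4.0
```

```bash
python3 - <<'E'
from h import *
o=robot.observe();print(o['tool_pos'],o['contact_force'],o['wrist_torque'])
b=robot.capture('scene')
cv2.imwrite('pics/d3.png',cv2.resize(b['img'][90:250,190:370][:,:,::-1],None,fx=3.7,fy=3.7))
E
```

```text
[ 0.49376472 -0.33548671  0.11427123] [-3.50667349  2.20133204  9.46461298] [ 0.63696432  0.85693297 -0.03598802]
```

View pics/d3.png

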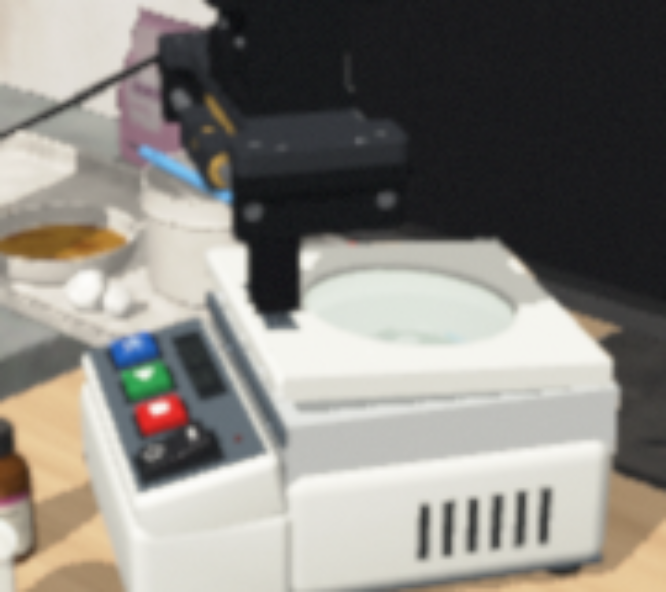

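Request:
carry_out --moves '[{"dx": 0,"dy": 0,"dz": -1,"yaw": 0},{"dx": 0,"dy": 0,"dz": -2,"yaw": 0},{"dx": 0,"dy": 0,"dz": -3,"yaw": 0},{"dx": 0,"dy": 0,"dz": -4,"yaw": 0},{"dx": 0,"dy": 0,"dz": -5,"yaw": 0},{"dx": 0,"dy": 0,"dz": -5,"yaw": 0},{"dx": 0,"dy": 0,"dz": -5,"yaw": 0},{"dx": 0,"dy": 0,"dz": -5,"yaw": 0},{"dx": 0,"dy": 0,"dz": -5,"yaw": 0},{"dx": 0,"dy": 0,"dz": -5,"yaw": 0}]'

```text
t: 11.75
tool_pos: [0.494, -0.3356, 0.1088]
tool_rot: [[-0.834, 0.551, 0.0], [0.551, 0.834, -0.0], [-0.0, 0.0, -1.0]]
contact_force: [0.3, -0.3, -0.2]
gripper_width: 0.0006
grasp_force: 0.1
```

Request:
carry_out --moves '[{"dx": 0,"dy": 0,"dz": -1,"yaw": 0},{"dx": 0,"dy": 0,"dz": -1.5,"yaw": 0},{"dx": 0,"dy": 0,"dz": -2,"yaw": 0},{"dx": 0,"dy": 0,"dz": -2.5,"yaw": 0},{"dx": 0,"dy": 0,"dz": -3,"yaw": 0},{"dx": 0,"dy": 0,"dz": -3,"yaw": 0},{"dx": 0,"dy": 0,"dz": -3,"yaw": 0},{"dx": 0,"dy": 0,"dz": -3,"yaw": 0},{"dx": 0,"dy": 0,"dz": -3,"yaw": 0},{"dx": 0,"dy": 0,"dz": -3,"yaw": 0}]'

```text
t: 13.0
tool_pos: [0.4939, -0.3355, 0.1058]
tool_rot: [[-0.834, 0.551, 0.0], [0.551, 0.834, 0.0], [0.0, 0.0, -1.0]]
contact_force: [-0.4, -0.6, -0.5]
gripper_width: -0.0
grasp_force: 0.0
```

```bash
python3 - <<'E'
from h import *
o=robot.observe();print(o['tool_pos'],o['contact_force'])
b=robot.capture('scene')
cv2.imwrite('pics/d4.png',cv2.resize(b['img'][90:250,190:370][:,:,::-1],None,fx=3.7,fy=3.7))
E
```

```text
[ 0.49386196 -0.33554333  0.10575265] [-0.42461357 -0.62794271 -0.49469164]
```

View pics/d4.png

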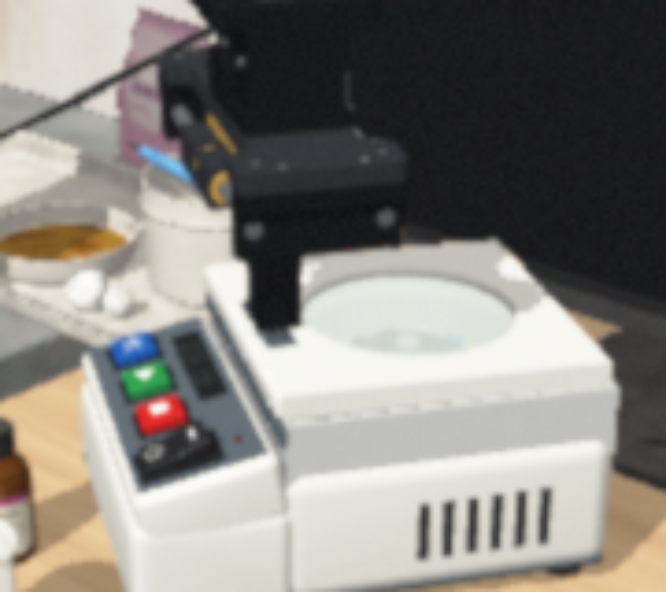

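```bash
python3 - <<'E'
from h import *
o=robot.observe();R=np.array(o['tool_rot']);t=np.array(o['tool_pos']);print(t,o['contact_force'],o['joint_positions'])
b=robot.capture('scene');q=np.load('q.npy')
f=lambda X:((proj(b,X)-[190,90])*3.7).round()
for d in(-.051,0,.019): print('tool',d,f(t+R@[0,0,d]),f(t+R@[-.0095,-.015,d]),f(t+R@[.0095,-.015,d]))
print('pad0',f(W(q,lidp(0))),'lid front corners',f(W(q,lidp(0,156,-79,9))),f(W(q,lidp(0,156,79,9))),'blue',f(W(q,pan(-8,57,7))),'body',f(t+R@[.0375,-.095,-.051]),f(t+R@[-.0375,-.095,-.051]))
X=W(q,lidp(0));print('tool in machine frame',(R.T@(t-X)))
E
```

```text
[ 0.49387152 -0.33555268  0.1057608 ] [-0.29347309 -0.42540857  0.48738798] [ -8.91833138  26.39546432  49.76349333  97.46764297 -21.74923054
  66.35137634 103.35848788]
tool -0.051 [272. 251.] [299. 260.] [259. 264.]
tool 0 [273. 348.] [299. 359.] [261. 363.]
tool 0.019 [273. 383.] [299. 394.] [261. 398.]
pad0 [268. 323.] lid front corners [277. 400.] [205. 268.] blue [132. 342.] body [238. 341.] [407. 322.]
tool in machine frame [-0.00157078 -0.00158529  0.0127391 ]
```

Request:
carry_out --moves '[{"dx": 0,"dy": 0,"dz": 4,"yaw": 0},{"dx": 0,"dy": 0,"dz": 8,"yaw": 0},{"dx": 0,"dy": 0,"dz": 14,"yaw": 0},{"dx": 0,"dy": 0,"dz": 22,"yaw": 0},{"dx": 0,"dy": 0,"dz": 32,"yaw": 0},{"dx": 0,"dy": 0,"dz": 44,"yaw": 0},{"dx": 0,"dy": 0,"dz": 56,"yaw": 0},{"dx": 0,"dy": 0,"dz": 64,"yaw": 0},{"dx": 0,"dy": 0,"dz": 64,"yaw": 0},{"dx": 0,"dy": 0,"dz": 64,"yaw": 0}]'

```text
t: 14.35
tool_pos: [0.4937, -0.3354, 0.1694]
tool_rot: [[-0.834, 0.551, -0.0], [0.551, 0.834, 0.0], [0.001, 0.0, -1.0]]
contact_force: [-0.2, 0.2, 0.0]
gripper_width: 0.0003
grasp_force: 0.0
```

```bash
python3 - <<'E'
from h import *
o=robot.observe();R=np.array(o['tool_rot']);t=np.array(o['tool_pos']);print(t,o['contact_force'])
b=robot.capture('scene');q=np.load('q.npy');w=wrist()
im=b['img'][:,:,::-1].copy();im=cv2.resize(im[80:250,190:370],None,fx=3.5,fy=3.5,interpolation=2)
f=lambda X:tuple(int(v) for v in (proj(b,X)-[190,80])*3.5)
def dot(X,c): cv2.circle(im,f(X),3,c,-1)
for x in(-.0095,.0095):
    for y in(-.015,.015): dot(t+R@[x,y,.019],(0,0,255))
for x in(-.0375,.0375):
    for y in(-.095,.095): dot(t+R@[x,y,-.051],(255,0,255))
for y in(-79,79):
    for x in (156,-2): dot(W(q,lidp(0,x,y,9)),(0,255,0))
dot(W(q,lidp(0)),(255,255,0))
W2=cv2.resize(w['img'][:,:,::-1],(512,384))
out=np.zeros((595,800,3),np.uint8);out[:595,:450]=im[:595,80:530];out[:290,450:]=W2[60:350,85:435]
cv2.imwrite('pics/e1.png',out)
E
```

```text
[ 0.49371026 -0.33536697  0.16941655] [-0.21084731  0.2310685   0.00118128]
```

View pics/e1.png

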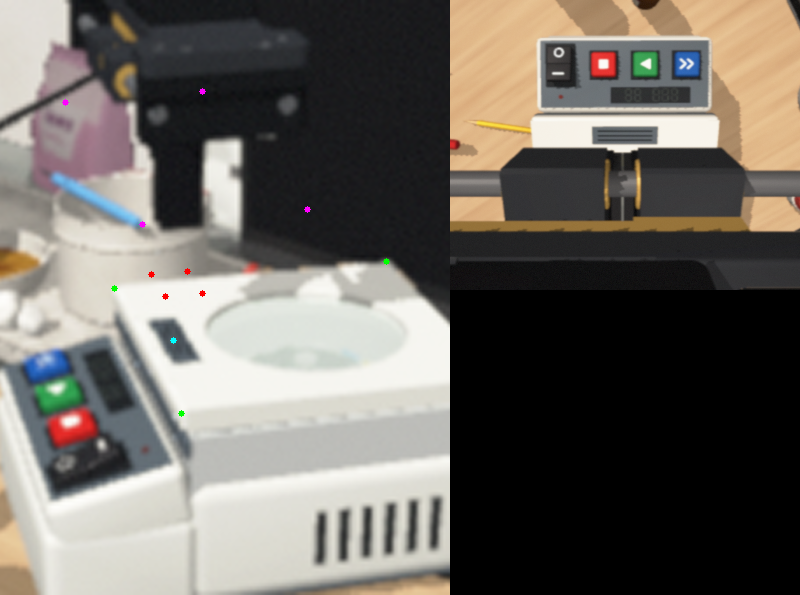

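```bash
python3 - <<'E'
from h import *
from scipy.optimize import least_squares
o=robot.observe();R=np.array(o['tool_rot']);t=np.array(o['tool_pos'])
w=wrist();q=np.load('q.npy')
K=[pan(-8,57,7),pan(-8,19,7),pan(-8,-19,7),lidp(0)]
U=[(686-365,63.5+60),(645-365,63.5+60),(603.5-365,63.5+60),(625-365,134+60)]
for X,u in zip(K,U): print(proj(w,W(q,X)).round(1),u)
Tc=np.array(w['tool_from_camera']);print(Tc.round(3))
def g(d):
    ww=dict(w);M=np.array(w['cam_to_world']).copy();M[:3,3]+=d;ww['cam_to_world']=M
    return np.concatenate([proj(ww,W(q,X))-u for X,u in zip(K,U)])
r=least_squares(g,[0,0,0],x_scale=.01);print(r.x.round(4),r.fun.round(1))
print([x['point'] for x in robot.outline_of(w,'lid_pad')[:1]])
# scene ray of seen fingertip centre
b=robot.capture('scene')
uv=np.array([(80+178)/3.5+190,226/3.5+80]);oo,d=ray(b,uv);print('cam',oo,'at tip z',[(z,(oo+d*(z-oo[2])/d[2]).round(3)) for z in(.15,.18)])
E
```

```text
[322.3 124.4] (321, 123.5)
[280.2 124.4] (280, 123.5)
[238.1 124.4] (238.5, 123.5)
[259.3 196. ] (260, 194)
[[-0.001 -0.969 -0.245  0.067]
 [ 1.    -0.001  0.    -0.   ]
 [-0.    -0.245  0.969 -0.176]
 [ 0.     0.     0.     1.   ]]
[ 0.0004 -0.0005  0.0049] [ 0.3  0.1  0.   0.1  0.2  0.1 -0.5 -0.2]
[[259.1, 191.3]]
cam [-0.1011089  -0.89406796  0.4886701 ] at tip z [(0.15, array([ 0.555, -0.279,  0.15 ])), (0.18, array([ 0.497, -0.333,  0.18 ]))]
```

```bash
python3 - <<'E'
from h import *
o=robot.observe();w=wrist();Tc=np.linalg.inv(np.array(w['tool_from_camera']))
im=cv2.resize(w['img'][190:300,120:390][:,:,::-1],None,fx=2.9,fy=2.9,interpolation=2);raw=im.copy()
im=cv2.convertScaleAbs(im,alpha=1.8,beta=20)
def f(X):
    c=Tc[:3,:3]@X+Tc[:3,3];u=np.array(w['K'])@c;u=u[:2]/u[2];return tuple(int(v) for v in (u-[120,190])*2.9)
for z,c in((-.013,(0,255,0)),(.019,(0,0,255)),(-.051,(255,0,255))):
    for x in(-.0095,.0095):
        for y in(-.015,.015): cv2.circle(im,f(np.array([x,y,z])),3,c,-1)
    print(z,f(np.array([.0,-.0585,z])),f(np.array([.0,.0585,z])))
b=robot.capture('scene')['img'][60:160,200:300][:,:,::-1]
b=cv2.convertScaleAbs(cv2.resize(b,None,fx=2.7,fy=2.7,interpolation=2),alpha=1.8,beta=20)
out=np.zeros((319+270,800,3),np.uint8);out[:319,:783]=im;out[319:,:270]=b
cv2.imwrite('pics/f1.png',out)
E
```

```text
-0.013 (129, 104) (668, 104)
0.019 (170, 56) (627, 56)
-0.051 (58, 189) (740, 189)
```

View pics/f1.png

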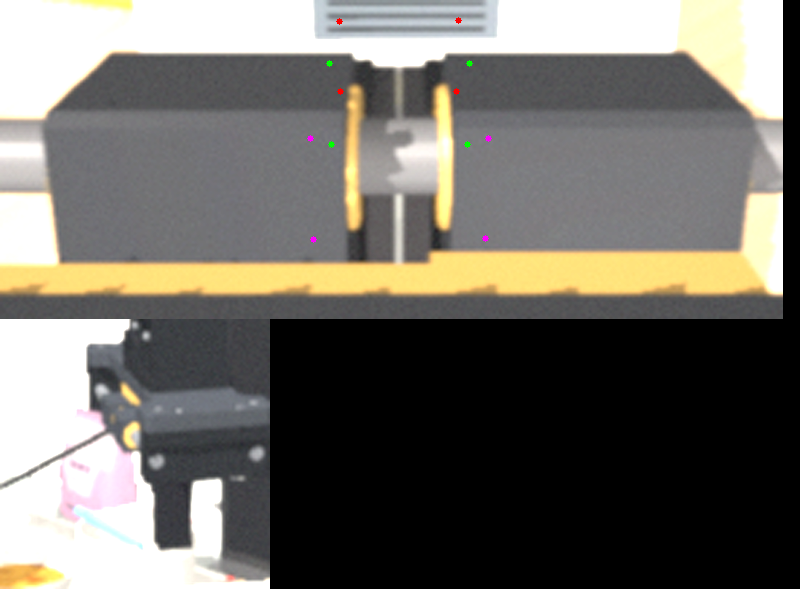

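Request:
carry_out --moves '[{"dx": -35,"dy": -10,"dz": 5,"yaw": 0},{"dx": -74,"dy": -20,"dz": 0,"yaw": 0},{"dx": -74,"dy": -20,"dz": -25,"yaw": 0},{"dx": -74,"dy": -20,"dz": -45,"yaw": 0},{"dx": -74,"dy": -20,"dz": -60,"yaw": 0},{"dx": -74,"dy": -20,"dz": -68,"yaw": 0},{"dx": -74,"dy": -20,"dz": -74,"yaw": 0},{"dx": -74,"dy": -20,"dz": -78,"yaw": 0},{"dx": -74,"dy": -20,"dz": -80,"yaw": 0},{"dx": -74,"dy": -20,"dz": -80,"yaw": 0}]'

```text
t: 15.95
tool_pos: [0.4199, -0.3556, 0.0899]
tool_rot: [[-0.834, 0.551, 0.0], [0.551, 0.834, 0.0], [-0.0, 0.0, -1.0]]
contact_force: [-0.1, 0.2, 1.3]
gripper_width: 0.0005
grasp_force: 0.0
```

```bash
python3 - <<'E'
from h import *
o=robot.observe();R=np.array(o['tool_rot']);t=np.array(o['tool_pos']);print(t,o['contact_force'])
q=np.load('q.npy');C,S=np.cos(q[2]),np.sin(q[2]);d=t[:2]-q[:2];print('machine xy',C*d[0]+S*d[1],-S*d[0]+C*d[1])
w=wrist()
for n in('rocker_on_end','stop_key','lid_pad'):print(n,[(x['point'],x['score']) for x in robot.outline_of(w,n)[:1]])
for X in(pan(6.5,-59,8),pan(-8,-19,7),lidp(0)):print(proj(w,W(q,X)))
E
```

```text
[ 0.41990273 -0.35561469  0.08988037] [-0.05383751  0.18759038  1.25996989]
machine xy -0.08299778324115348 -0.059170585967646176
rocker_on_end [([260.9, 194.3], 0.63)]
stop_key [([317.2, 197.6], 0.96)]
lid_pad [([414.9, 355.8], 0.56)]
[257.83997228 226.36041197]
[317.58351533 204.58557712]
[353.17023231 309.71033743]
```

Request:
carry_out --moves '[{"dx": 0,"dy": 0,"dz": -1,"yaw": 0},{"dx": 0,"dy": 0,"dz": -2,"yaw": 0},{"dx": 0,"dy": 0,"dz": -3,"yaw": 0},{"dx": 0,"dy": 0,"dz": -3.5,"yaw": 0},{"dx": 0,"dy": 0,"dz": -4,"yaw": 0},{"dx": 0,"dy": 0,"dz": -4.5,"yaw": 0},{"dx": 0,"dy": 0,"dz": -5,"yaw": 0},{"dx": 0,"dy": 0,"dz": -5,"yaw": 0},{"dx": 0,"dy": 0,"dz": -5,"yaw": 0},{"dx": 0,"dy": 0,"dz": -5,"yaw": 0}]'

```text
t: 17.4
tool_pos: [0.4199, -0.3556, 0.0848]
tool_rot: [[-0.834, 0.551, 0.0], [0.551, 0.834, 0.0], [-0.0, 0.0, -1.0]]
contact_force: [0.5, 0.8, -0.0]
gripper_width: 0.0006
grasp_force: 0.0
```

Request:
carry_out --moves '[{"dx": 0,"dy": 0,"dz": -1,"yaw": 0},{"dx": 0,"dy": 0,"dz": -1.5,"yaw": 0},{"dx": 0,"dy": 0,"dz": -2,"yaw": 0},{"dx": 0,"dy": 0,"dz": -2.5,"yaw": 0},{"dx": 0,"dy": 0,"dz": -3,"yaw": 0},{"dx": 0,"dy": 0,"dz": -3.5,"yaw": 0},{"dx": 0,"dy": 0,"dz": -4,"yaw": 0},{"dx": 0,"dy": 0,"dz": -4,"yaw": 0},{"dx": 0,"dy": 0,"dz": -4,"yaw": 0},{"dx": 0,"dy": 0,"dz": -4,"yaw": 0}]'

```text
t: 18.65
tool_pos: [0.4197, -0.3554, 0.0806]
tool_rot: [[-0.834, 0.551, -0.0], [0.551, 0.834, 0.0], [0.0, 0.0, -1.0]]
contact_force: [1.4, -0.3, 2.3]
gripper_width: 0.0006
grasp_force: 1.1
```

Request:
carry_out --moves '[{"dx": 0,"dy": 0,"dz": -0.5,"yaw": 0},{"dx": 0,"dy": 0,"dz": -1,"yaw": 0},{"dx": 0,"dy": 0,"dz": -1.5,"yaw": 0},{"dx": 0,"dy": 0,"dz": -2,"yaw": 0},{"dx": 0,"dy": 0,"dz": -2.5,"yaw": 0},{"dx": 0,"dy": 0,"dz": -3,"yaw": 0},{"dx": 0,"dy": 0,"dz": -3.5,"yaw": 0},{"dx": 0,"dy": 0,"dz": -4,"yaw": 0},{"dx": 0,"dy": 0,"dz": -4,"yaw": 0},{"dx": 0,"dy": 0,"dz": -4,"yaw": 0}]'

```text
t: 19.9
tool_pos: [0.4196, -0.3554, 0.0781]
tool_rot: [[-0.834, 0.551, 0.0], [0.551, 0.834, 0.002], [0.001, 0.002, -1.0]]
contact_force: [-7.0, 8.1, 21.7]
gripper_width: 0.0004
grasp_force: 10.9
```

Request:
carry_out --moves '[{"dx": 0,"dy": 0,"dz": 15,"yaw": 0},{"dx": 0,"dy": 0,"dz": 40,"yaw": 0},{"dx": 0,"dy": 0,"dz": 75,"yaw": 0},{"dx": 35,"dy": 10,"dz": 93,"yaw": 0},{"dx": 74,"dy": 20,"dz": 93,"yaw": 0},{"dx": 74,"dy": 20,"dz": 93,"yaw": 0},{"dx": 74,"dy": 20,"dz": 93,"yaw": 0},{"dx": 74,"dy": 20,"dz": 93,"yaw": 0},{"dx": 74,"dy": 20,"dz": 93,"yaw": 0},{"dx": 74,"dy": 20,"dz": 93,"yaw": 0}]'

```text
t: 21.15
tool_pos: [0.4936, -0.3357, 0.1699]
tool_rot: [[-0.834, 0.552, 0.0], [0.552, 0.834, 0.0], [-0.0, 0.0, -1.0]]
contact_force: [-0.0, -0.1, 0.2]
gripper_width: 0.0004
grasp_force: 0.0
```

```bash
python3 - <<'E'
from h import *
print(robot.observe()['tool_pos'],robot.observe()['contact_force'])
w=wrist();save(w,'w3');a=cv2.imread('pics/e1.png')[:290,450:];b=w['img'][60:350,85:435][:,:,::-1]
sl=(slice(40,90,2),slice(92,130,1))
g=lambda i:cv2.cvtColor(np.ascontiguousarray(i),6)[sl]
for i in(a,b):
    print()
    for r in g(i): print(''.join(' .:-=+*#%@'[min(9,int(v)//26)] for v in r))
d=cv2.absdiff(a,np.ascontiguousarray(b)).max(2);print('lid diff',d[115:150,85:265].mean(),'green',d[45:80,180:270].mean(),'rocker',d[42:85,95:127].mean())
E
```

```text
[ 0.49357139 -0.33573533  0.16990416] [-0.04308437 -0.08859154  0.20848167]

#########******************#####*#####
======================================
===-:::::::::::::::::::::::::::::-====
===-::::::::::::::::::..........:-====
===-::::::::-+*#%%%#+-::::::....::-===
===-:::::::=*#*=--+#%*-:::::.....:-===
===-::::::-+##+:::-+##=:::::.....:-===
===-:::::::=#%*+==+##+-:::::.....:-===
===-::::::::-+#%%%#*=:::::::.....:-===
===-::::::::::::::::::::::::.....:--==
===-:::::::::::::::::::::::......:--==
===-:::::::::::::::::::::.:......:--==
===-:.::::::::..:.:..:..::.......::-==
===-:::::::::::::::::::::::......:--==
===-::::::::::::::::::::::........:--=
===-:::::::::::::::::::::::......:::-=
===-:::::-+*########*+-::::.......:-==
===-:::::-+*#######**+-::::.......::--
===-:::::::::::::::::::::::.......::--
===-:::::::::::::::::::::::.......:--=
===-:.............................::--
===-:.............................::--
===-:.............................::--
====-:::::::::................::::::--
==============------==------====----==

######**##############################
========
[... 305 characters left out ...]
==-:........::-==-:..............::--
===-:.............................::-=
===-:.............................::--
===-:.............................::-=
===-:..:::::::::::.::.::::.:......::--
===-:::::::::::.:::::.::..:.......:--=
===-::.::::::..:::...::...........:-==
===-::...::::::::::::::::.:.......:--=
===-::....:=*#%%%%%%%%#+:.:.......:-==
===-::..:.:-+*********+-:.........:-==
===-::.......:.:::..:.:...........-===
+==-::............................:--=
+==-::............................:--=
+==-:.............................:-==
+===-:::::::::::::::::::::::::::::-===
+=====================================
lid diff 3.3965079365079367 green 4.6755555555555555 rocker 16.34011627906977
```

Request:
carry_out --moves '[{"dx": -10,"dy": 40,"dz": 0,"yaw": 0},{"dx": -20,"dy": 83,"dz": 0,"yaw": 0},{"dx": -20,"dy": 83,"dz": -25,"yaw": 0},{"dx": -20,"dy": 83,"dz": -50,"yaw": 0},{"dx": -20,"dy": 83,"dz": -68,"yaw": 0},{"dx": -20,"dy": 83,"dz": -78,"yaw": 0},{"dx": -20,"dy": 83,"dz": -83,"yaw": 0},{"dx": -20,"dy": 83,"dz": -85,"yaw": 0},{"dx": -20,"dy": 83,"dz": -87,"yaw": 0},{"dx": -20,"dy": 83,"dz": -87,"yaw": 0}]'

```text
t: 22.45
tool_pos: [0.474, -0.2526, 0.083]
tool_rot: [[-0.834, 0.551, 0.0], [0.551, 0.834, 0.0], [-0.0, 0.0, -1.0]]
contact_force: [-0.6, -0.3, -0.3]
gripper_width: -0.0002
grasp_force: 0.0
```

```bash
python3 - <<'E'
from h import *
o=robot.observe();t=np.array(o['tool_pos']);print(t,o['contact_force'])
q=np.load('q.npy');C,S=np.cos(q[2]),np.sin(q[2]);d=t[:2]-q[:2];print('machine xy',C*d[0]+S*d[1],-S*d[0]+C*d[1])
E
```

```text
[ 0.47397908 -0.25258809  0.08296087] [-0.58064992 -0.26779462 -0.32464689]
machine xy -0.09484398990669352 0.056580868528550196
```

Request:
carry_out --moves '[{"dx": 0,"dy": 0,"dz": -1,"yaw": 0},{"dx": 0,"dy": 0,"dz": -2,"yaw": 0},{"dx": 0,"dy": 0,"dz": -3,"yaw": 0},{"dx": 0,"dy": 0,"dz": -4,"yaw": 0},{"dx": 0,"dy": 0,"dz": -5,"yaw": 0},{"dx": 0,"dy": 0,"dz": -6,"yaw": 0},{"dx": 0,"dy": 0,"dz": -7,"yaw": 0},{"dx": 0,"dy": 0,"dz": -7,"yaw": 0},{"dx": 0,"dy": 0,"dz": -7,"yaw": 0},{"dx": 0,"dy": 0,"dz": -7,"yaw": 0}]'

```text
t: 23.7
tool_pos: [0.4741, -0.2527, 0.0759]
tool_rot: [[-0.834, 0.551, 0.001], [0.551, 0.834, -0.0], [-0.0, 0.0, -1.0]]
contact_force: [1.1, -1.0, 2.7]
gripper_width: 0.0005
grasp_force: 1.3
```

Request:
carry_out --moves '[{"dx": 0,"dy": 0,"dz": -0.5,"yaw": 0},{"dx": 0,"dy": 0,"dz": -1,"yaw": 0},{"dx": 0,"dy": 0,"dz": -1.5,"yaw": 0},{"dx": 0,"dy": 0,"dz": -2,"yaw": 0},{"dx": 0,"dy": 0,"dz": -2.5,"yaw": 0},{"dx": 0,"dy": 0,"dz": -3,"yaw": 0},{"dx": 0,"dy": 0,"dz": -3,"yaw": 0},{"dx": 0,"dy": 0,"dz": -3,"yaw": 0},{"dx": 0,"dy": 0,"dz": -3,"yaw": 0},{"dx": 0,"dy": 0,"dz": -3,"yaw": 0}]'

```text
t: 24.95
tool_pos: [0.4742, -0.2528, 0.0732]
tool_rot: [[-0.834, 0.551, 0.001], [0.551, 0.834, -0.0], [-0.001, 0.0, -1.0]]
contact_force: [1.5, -0.9, 8.2]
gripper_width: 0.0006
grasp_force: 3.7
```

Request:
carry_out --moves '[{"dx": 0,"dy": 0,"dz": -0.3,"yaw": 0},{"dx": 0,"dy": 0,"dz": -0.3,"yaw": 0},{"dx": 0,"dy": 0,"dz": -0.3,"yaw": 0},{"dx": 0,"dy": 0,"dz": -0.3,"yaw": 0},{"dx": 0,"dy": 0,"dz": -0.3,"yaw": 0},{"dx": 0,"dy": 0,"dz": -0.3,"yaw": 0},{"dx": 0,"dy": 0,"dz": -0.3,"yaw": 0},{"dx": 0,"dy": 0,"dz": -0.3,"yaw": 0},{"dx": 0,"dy": 0,"dz": -0.3,"yaw": 0},{"dx": 0,"dy": 0,"dz": -0.3,"yaw": 0}]'

```text
t: 26.2
tool_pos: [0.4743, -0.2528, 0.0731]
tool_rot: [[-0.834, 0.551, 0.001], [0.551, 0.834, -0.0], [-0.001, 0.0, -1.0]]
contact_force: [0.5, -0.3, 10.6]
gripper_width: 0.0003
grasp_force: 5.0
```

```bash
python3 - <<'E'
from h import *
o=robot.observe();print(o['tool_pos'],o['contact_force'])
print(robot.sign_off())
E
```

```text
[ 0.47426138 -0.25280198  0.07305581] [ 0.49736164 -0.31322137 10.62500341]
the job is handed in; nothing more can be done
None
```

Job handed in at about 26 s with the lid shut and latched, the fingers still holding the blue key down at about 10.6 N, and the mains rocker over to on as judged from a before/after wrist-picture comparison; the sign-off gave no verdict.

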